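# Pry the spring clip off a processor gear shaft and take the gear off

## Task

The idler gear on this print-processor gear plate has to come off. With the hooked pick, draw the spring clip out of the groove in the gear's shaft: hook its bow from inside and keep the point pressed on the hub face, but only lightly, because the gear is plastic. Then lay the pick down on the bench, lift the gear off its shaft and set it down flat in the white tray, the same way up, without disturbing the things standing around.

Things in the scene. Friction and masses are not known exactly. Their poses are not given: they have to be found in the camera images.
- gearplate: Fixed aluminium plate 205 x 116 x 10 mm lying flat, gear side plate of a roller paper processor. Origin: at bench level on the axis of the idler's upright steel stub shaft; z up. It spans x -62 to 142, y -54 to 62 mm. A bigger fixed gear, 83 mm across, top at z 37 (hub end 42), stands next to the idler, centred at x = 69.5 mm, and stays; the idler is free on its other sides.
- shaft_end (a point): Centre of the stub shaft's flat end, z = 46.5 mm in the gearplate frame. Going down: a head 20 mm across to z 43.5, the clip's groove 16 mm across to z 40, a journal 20 mm across to z 22, and a 30 mm shoulder on which the gear rests. The clip's top is 4 mm and the gear's hub face 6.5 mm below this end.
- gear: Idler gear, loose on the stub shaft under the clip: white plastic, 58 mm across (57 mm between fingers), rim 16 mm thick, on top a flat hub face 40 mm across 2 mm higher, 21.6 mm bore, about 110 g. Origin: centre of its underside, z up; on the shaft that is z = 22 mm in the gearplate frame, the hub face z = 40 mm. More than 6 N from the pick's point marks it. It must rise 25 mm to clear the shaft.
- clip: Retaining clip in the shaft's groove, lying on the hub face: dark spring steel, keyhole-shaped, 2.5 mm thick. Origin: underside, centre of its round opening (on the shaft's axis while in place); x points from the shaft to its bow. Two sprung legs grip the groove, mouth on the -x side. Drawn outward along +x with about 9 to 13 N it snaps out after 6 to 9 mm; it can turn on the shaft and follows the pull.
- clip_bow (a point): Middle of the clip's bow, a smooth 2.5 mm round bar at x = 15.9 mm of the clip; inside it the gap to the shaft head is 4.6 mm long (clip x 10 to 14.6) and 9 mm wide. While pulling, a point not kept pressed on the hub face with some 2 to 4 N rides up over the round bow and slips off; the pull itself takes 2 to 3 N off that pressure, and it comes back at the snap.
- pick: Hooked pick lying on the bench, point down: black square handle 80 x 20 x 20 mm, 3 mm steel shank. Origin: under the handle's middle; x along the pick to the hook, z up. The shank runs at z = 10 from x = 40 to 88 mm, then bends down (a little open, 105 degrees) to a rounded 3 mm thick point. 60 g, balance near x = 5 mm. Held at x = 20 mm it yields about 1 mm at the point per 3 N.
- pick_point (a point): Lowest spot of the pick's rounded point, at x = 90, y = 0, z = 1 mm in the pick's frame.
- tray: Fixed white plastic developing tray used for parts, 190 x 240 mm outside (x by y), walls 4 mm thick and 45 mm high, floor top at z = 4 mm. Origin: centre of its underside.
- canister: Bystander: black film canister with grey lid, 36 mm across, 52 mm tall, standing. Origin: centre of its underside.
- bottle: Bystander: small amber bottle with black cap, 52 mm across, 105 mm tall, standing. Origin: centre of its underside.
- loupe: Bystander: black standing loupe, 44 mm across, 60 mm tall. Origin: centre of its underside.
Things that resemble listed ones, but are neither listed nor needed, are in the scene too. Leave any brown, turquoise or yellow look-alike of the pick alone.

How it is judged:
On the way, in this order (a step that is already met when the one before it is completed fails the run):
1. the pick pulls on the clip while the clip is still on its shaft (contact force between pick and clip above 4 N and horizontal distance between clip and gearplate below 0.012 m), for 0.1 s.
2. the clip is out of the groove, clear of the shaft, the gear still on it (horizontal distance between clip and gearplate above 0.016 m and horizontal distance between gear and gearplate below 0.004 m and z of gear in the frame of gearplate below 0.03 m), for 0.1 s.
3. the gear is lifted off over the shaft's end (z of gear in the frame of gearplate above 0.0465 m), for 0.1 s.
At the end, for the whole second after the job is handed in: Gear flat (within 0.1 rad, same way up) on the tray floor inside its walls; clip off the shaft (origin over 16 mm from its axis), anywhere on plate, bench or in the tray; pick lying on the bench or plate (origin below 30 mm); all at rest (x of gear in the frame of tray between -0.068 and 0.068 m and y of gear in the frame of tray between -0.093 and 0.093 m and z of gear in the frame of tray below 0.008 m and angle between gear's own z axis and vertical below 0.1 rad and linear speed of each of gear, clip, pick below 0.02 m/s and horizontal distance between clip and gearplate above 0.016 m and height (world z) of pick below 0.03 m); the robot touches nothing.
It fails at once if the pick presses on the plastic gear with over 6 N (contact force between pick and gear above 6 N).
It fails at once if the pick forces the clip, the shaft or the plate with over 25 N (contact force between pick and clip above 25 N or contact force between pick and gearplate above 25 N).
It fails at once if the gripper instead of the pick works on the clip while it is on the shaft (contact force between the fingers and clip above 1 N and horizontal distance between clip and gearplate below 0.016 m).
It fails at once if the gear is dropped into the tray from more than about 15 mm (horizontal distance between gear and tray below 0.11 m and z of gear in the frame of tray below 0.06 m and linear speed of gear above 0.5 m/s).
It fails at once if a bystander is moved by over 20 mm (distance of any of canister, bottle, loupe from where it was at the start of the episode above 0.02 m).
It also fails if it takes over 72 s, if anything falls off the work surface, if the arm or the gripper's body presses on something with over 40 N, if the wrist force passes 120 N, or if a joint passes its speed limit or range.

## Robot

A 7-joint arm with a two-finger parallel gripper is mounted at the origin on the work surface. World frame = base frame: x ahead of the robot, y to its left, z up, the work surface at z = 0. Lengths are in m, angles in rad, forces in N, time in s.
With the tool pointing down it reaches from about 0.425 to 0.825 m from the base axis. Payload 3.6 kg.
Tool frame: the origin (TCP) lies on the centre line of the jaws, within the pads' length; the fingertips stand 19 mm ahead of it and the grasp point (between the pads) is the TCP; z points along the fingers, y is the line along which they close (so a half turn about z gives the same grasp; the last joint's range is limited). The gripper opens to 93 mm and grips with 3 to 60 N. Pads are 15 mm wide; open, the fingers measure 128 mm over their backs; the gripper's body (75 mm by 188 mm) begins 65 mm behind the grasp point.
Start: joints at [-1.23, 0.615, -0.013, 1.423, 0.008, 1.103, -0.04], TCP at [0.234, 0.607, 0.238] pointing down, gripper open.
Joint ranges: [-3.12, 3.12], [-0.3, 2.06], [-1.34, 1.32], [0.26, 2.42], [-1.36, 4.5], [0.01, 1.98], [-2.84, 2.84]. Speed limits (rad/s): [2.79, 2.79, 3.14, 3.14, 3.14, 3.14, 3.14].

## Interface

Orientations are given as a unit quaternion [w, x, y, z].
In Python, from bench import read_state, eyes, arm gives the robot as it stands.
- The arm moves only by the tool servo_tool, never from a script. Its argument "steps" is one flat list of numbers, 7 for each row, row after row: the opening, from 0 (shut) to 1 (fully open), then the shift along the tool's x, y, z in mm, then the turn, a rotation vector about the tool's x, y, z in degrees. In form: [fingers, tx, ty, tz, wx, wy, wz, fingers, tx, ty, tz, wx, wy, wz, ...]. A call has 1 to 20 rows; each row is the pose to reach, as a shift and turn from the pose commanded when the call began, along the tool's axes at that moment; what a row does not reach only later rows make up. A row lasts 1/8 s, in which the tool goes at most 62.5 mm and 10.7 degrees, less where a joint would pass 70% of its speed; a pose out of reach is approached as far as the arm can. A call with a gripper value outside its range is refused whole. The fingers move at their own pace and stop on an object; "newtons" is the grip in N (left out, the last holds). Time passes only in rows, so rows that repeat a pose let the fingers close. It gives the time, the measured TCP pose, the force, the opening and the grip force at its end, in the units of the state.
- read_state(): the state, without advancing time (a new reading comes with each control period).
- eyes.camera(name): name is "scene" or "top" or "wrist"; returns the picture (384x512x3 uint8, blue, green, red); there is no depth.
- eyes.calibration(name): a dict with "K" (3x3 intrinsics, pixels), "D" ([k1, k2, p1, p2, k3] as OpenCV has them; the pictures are not rectified), "rvec" (rotation vector, rad) and "tvec" (3), from world to camera coordinates, as OpenCV has them; the wrist camera has in their place "mount" (4x4, takes a point from camera to tool coordinates, whose origin is the TCP and whose axes are the flange's). Camera axes: x right, y down, z forward; pixel columns grow to the right and rows downward; lengths in m; the calibration is good to about 2 mm. A picture is of the moment at which its call begins: read the wrist's pose just before it. calibration takes no time and is no camera call.
- arm.job_done(): hands the job in; it is judged then, once.
The state is a dict: "clock": time; "joints": joint angles; "qd": joint speeds; "effort": joint torques, N m; "eef_pos": TCP position; "orientation": TCP orientation; "force": force on the tool from outside, world axes, zero at the start; "wrist_torque": the same for the moment, N m; "gripper_width": opening from 0.0 (shut) to 1.0 (fully open); "grip_force": force on a finger pad.
Only numpy, scipy, OpenCV 4.12 (cv2) and the standard library are available. Lean on these libraries where they do the work, as an engineer would, in place of code of your own. Each camera call takes 0.05 s, during which the arm holds its last target. There are 200 camera calls.

## Working session

There is one attempt and no reset: what is moved stays moved. The work goes in short steps, Python scripts to look and compute and a tool call to move; the robot and the scene stay as the last step left them, time stands still between calls to the robot, and variables do not carry over. Pictures are saved under pics/ and viewed, at most 10 in all, crops included, and the job is handed in when it is done.

Besides the shell and the picture viewer there is one more tool, called after ">>>" as name(argument=value, ...) on one line, values as JSON. servo_tool: Moves the arm, as the interface text tells. Its arguments: {"type":"object","properties":{"steps":{"type":"array","items":{"type":"number"}},"newtons":{"type":"number"}},"required":["steps"]}

```bash
mkdir -p pics; cat > h.py <<'E'
import numpy as np,cv2
from scipy.spatial.transform import Rotation as R
from bench import read_state,eyes,arm
def pose():
    s=read_state();q=s["orientation"];T=np.eye(4);T[:3,:3]=R.from_quat([q[1],q[2],q[3],q[0]]).as_matrix();T[:3,3]=s["eef_pos"];return T
def cam(name,T=None):
    c=eyes.calibration(name);K=np.array(c["K"],float);D=np.array(c["D"],float)
    if "mount" in c: M=T@np.array(c["mount"],float)
    else:
        W=np.eye(4);W[:3,:3]=cv2.Rodrigues(np.array(c["rvec"],float))[0];W[:3,3]=np.ravel(c["tvec"]);M=np.linalg.inv(W)
    return K,D,M
def px2w(name,uv,z,T=None):
    K,D,M=cam(name,T);p=cv2.undistortPoints(np.array(uv,float).reshape(-1,1,2),K,D)[:,0]
    d=np.c_[p,np.ones(len(p))]@M[:3,:3].T;o=M[:3,3];z=np.broadcast_to(z,len(p));return o+d*((z-o[2])/d[:,2])[:,None]
def w2px(name,P,T=None):
    K,D,M=cam(name,T);W=np.linalg.inv(M);return cv2.projectPoints(np.array(P,float).reshape(-1,1,3),cv2.Rodrigues(W[:3,:3])[0],W[:3,3],K,D)[0][:,0]
def totool(P,T):  # world point -> tool-frame mm
    return (np.asarray(P)-T[:3,3])@T[:3,:3]*1000
E
python3 - <<'E'
from h import *
a=eyes.camera("top");b=eyes.camera("scene");cv2.imwrite("pics/top0.png",a);cv2.imwrite("pics/scene0.png",b)
cv2.imwrite("pics/a.png",cv2.resize(a,(800,600),interpolation=cv2.INTER_CUBIC))
print(read_state());print(cam("top")[2],cam("scene")[2],eyes.calibration("wrist"))
E
```

```text
{'clock': 0.1, 'joints': array([-1.22948482,  0.61584344, -0.01260743,  1.42470659,  0.00811077,
        1.10343497, -0.0404015 ]), 'qd': array([ 0.00197998,  0.00036457, -0.00096135, -0.00470144, -0.00078252,
        0.00087763, -0.00051007]), 'effort': array([ 1.54682806e-03, -4.60044193e+01,  2.09910264e-01, -1.66247624e+01,
       -6.12071366e-02,  1.69358379e-02,  9.68119639e-05]), 'eef_pos': array([0.2334795 , 0.60590495, 0.23659405]), 'orientation': array([-1.92201478e-04,  1.82840641e-01,  9.83141866e-01, -1.15509407e-03]), 'force': array([0.08726546, 0.32308366, 0.08040872]), 'wrist_torque': array([ 0.02811568, -0.0230713 ,  0.05528972]), 'grip_force': 0.0, 'gripper_width': 0.997062190917959}
[[ 0.01609093 -0.98419066  0.17637978  0.34886087]
 [-0.99975915 -0.01320389  0.01752985 -0.10330703]
 [-0.01492382 -0.17661938 -0.98416608  1.38236561]
 [ 0.          0.          0.          1.        ]] [[-0.26284666  0.67907588 -0.68539593  1.39725959]
 [ 0.96479401  0.17823544 -0.1934028   0.14494374]
 [-0.00917333 -0.71210117 -0.70201693  0.89339913]
 [ 0.          0.          0.          1.        ]] {'K': array([[308.50020132,   0.        , 255.72117968],
       [  0.        , 308.50020132, 188.85431741],
       [  0.        ,   0.        ,   1.        ]]), 'D': array([-0.01018846,  0.        ,  0.        ,  0.        ,  0.        ]), 'mount': array([[-1.31167404e-03, -9.64515775e-01, -2.64021969e-01,
         7.32989929e-02],
       [ 9.99999108e-01, -1.33209866e-03, -1.01668420e-04,
        -7.24992037e-04],
       [-2.53642517e-04, -2.64021867e-01,  9.64516661e-01,
        -1.47866055e-01],
       [ 0.00000000e+00,  0.00000000e+00,  0.00000000e+00,
         1.00000000e+00]])}
```

View pics/a.png

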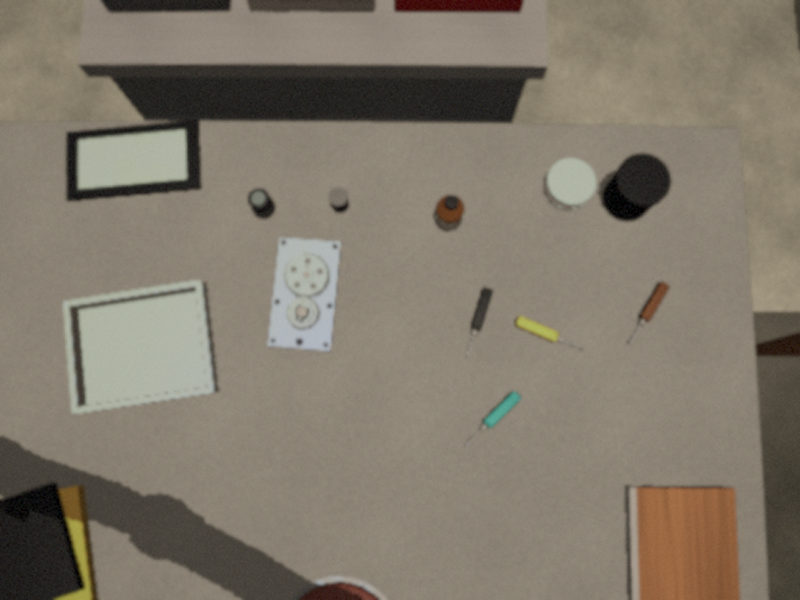

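View pics/scene0.png

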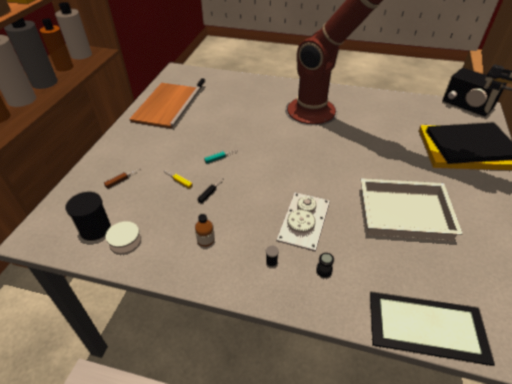

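The top view (800x600) shows four picks: black (482,310), yellow (537,329), turquoise (503,409) and brown (654,300). The black one fits the description. The gear plate is at (305,293), with the idler at (303,312) and the fixed gear at (306,273). The tray is at (140,347). Next is an enlarged crop to confirm the pick and the clip.

```bash
python3 - <<'E'
from h import *
a=cv2.imread("pics/top0.png")
c1=cv2.resize(a[175:235,285:335],(400,480),interpolation=cv2.INTER_CUBIC)
c2=cv2.resize(a[180:230,168:218],(400,400),interpolation=cv2.INTER_CUBIC)
o=np.zeros((480,800,3),np.uint8);o[:,:400]=c1;o[:400,400:]=c2;cv2.imwrite("pics/c.png",o)
f=.64
for n,u,z in [("handle top",(487,290),.02),("handle end",(478,330),.02),("tip",(468,354),.0),("idler",(303,312),.045),("big",(306,273),.04),("trayTL",(65,299),.045),("TR",(203,282),.045),("BR",(215,391),.045),("BL",(73,411),.045)]:
    print(n,px2w("top",np.array(u)*f,z)[0].round(4))
E
```

```text
handle top [ 0.6164 -0.2545  0.02  ]
handle end [ 0.543  -0.2379  0.02  ]
tip [ 0.5018 -0.2216  0.    ]
idler [0.5674 0.0746 0.045 ]
big [0.6393 0.0725 0.04  ]
trayTL [0.5851 0.508  0.045 ]
TR [0.6195 0.257  0.045 ]
BR [0.4251 0.2244 0.045 ]
BL [0.385  0.4757 0.045 ]
```

View pics/c.png

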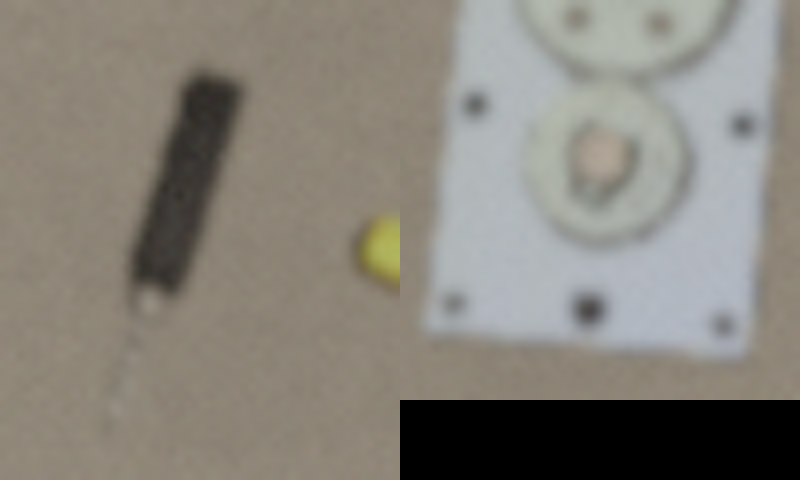

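The crop confirms the black pick, with its hook toward the robot. The clip's bow also points toward the robot, so the pick has to be turned by about half a turn. I'm moving over the pick.

>>> servo_tool(steps=[1, -610, -673, 60, 0, 0, 172, 1, -610, -673, 60, 0, 0, 172, 1, -610, -673, 60, 0, 0, 172, 1, -610, -673, 60, 0, 0, 172, 1, -610, -673, 60, 0, 0, 172, 1, -610, -673, 60, 0, 0, 172, 1, -610, -673, 60, 0, 0, 172, 1, -610, -673, 60, 0, 0, 172, 1, -610, -673, 60, 0, 0, 172, 1, -610, -673, 60, 0, 0, 172, 1, -610, -673, 60, 0, 0, 172, 1, -610, -673, 60, 0, 0, 172, 1, -610, -673, 60, 0, 0, 172, 1, -610, -673, 60, 0, 0, 172, 1, -610, -673, 60, 0, 0, 172, 1, -610, -673, 60, 0, 0, 172, 1, -610, -673, 60, 0, 0, 172, 1, -610, -673, 60, 0, 0, 172, 1, -610, -673, 60, 0, 0, 172])

```text
clock: 2.48
eef_pos: [0.561, -0.2401, 0.1778]
orientation: [-0.0, 0.994, -0.113, 0.0]
force: [0.5, 0.7, 0.3]
gripper_width: 1.001
grip_force: 0.0
```

```bash
python3 - <<'E'
from h import *
T=pose();np.save("T1.npy",T);a=eyes.camera("wrist");cv2.imwrite("pics/w1.png",a)
cv2.imwrite("pics/w1b.png",cv2.resize(a,(800,600),interpolation=cv2.INTER_CUBIC));print(T.round(4),read_state()["joints"],read_state()["clock"])
E
```

```text
[[ 9.746e-01 -2.239e-01  2.000e-04  5.610e-01]
 [-2.239e-01 -9.746e-01  7.000e-04 -2.401e-01]
 [ 1.000e-04 -7.000e-04 -1.000e+00  1.778e-01]
 [ 0.000e+00  0.000e+00  0.000e+00  1.000e+00]] [-0.07812436  0.73149183  0.79229309  1.63509464 -0.58931554  1.02894467
 -0.89675527] 2.525
```

View pics/w1b.png

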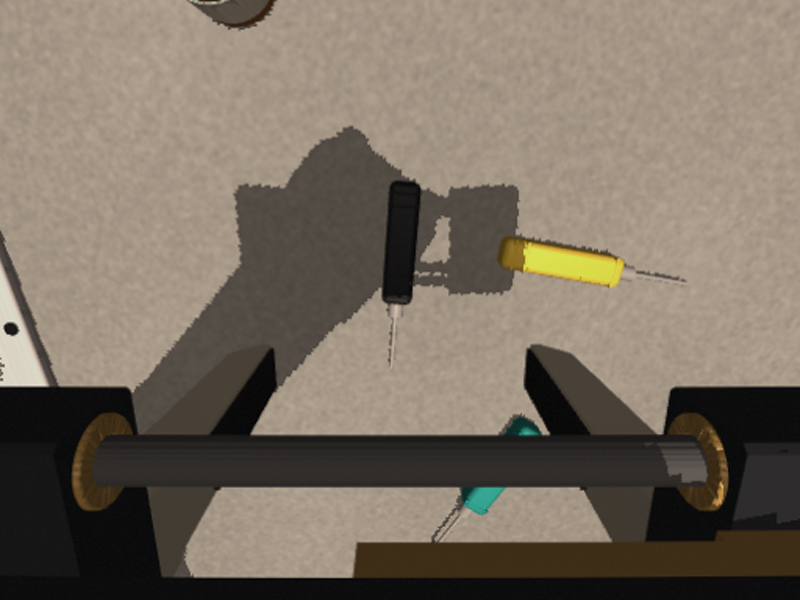

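The wrist view shows the black pick with its handle from (405,183) to (397,302), its tip at about (391,366), and the yellow look-alike off to the right.

```bash
python3 - <<'E'
from h import *
T=np.load("T1.npy")
P=px2w("wrist",np.array([[405,184],[397,299],[391,366]])*.64,[.02,.02,.001],T)
print(P.round(4));d=P[1]-P[0];print(np.linalg.norm(d[:2]),np.linalg.norm(P[2,:2]-P[1,:2]),np.degrees(np.arctan2(d[1],d[0])))
d2=P[2]-P[0];print(np.degrees(np.arctan2(d2[1],d2[0])),np.linalg.norm(d2[:2]))
u=d/np.linalg.norm(d)
for p in (P[0]+.06*u,P[1]-.02*u):print(totool(p,T).round(1))
E
```

```text
[[ 0.6191 -0.2574  0.02  ]
 [ 0.5482 -0.2358  0.02  ]
 [ 0.4946 -0.2187  0.001 ]]
0.07412935272716972 0.056274991494492506 163.08024441354584
162.75892426836 0.13040164295308304
[  0.6  -0.2 157.8]
[  6.5   0.2 157.8]
```

>>> servo_tool(newtons=50, steps=[0.45, 1, 0, 40, 0, 0, 4.2, 0.45, 1, 0, 80, 0, 0, 4.2, 0.45, 1, 0, 120, 0, 0, 4.2, 0.45, 1, 0, 140, 0, 0, 4.2, 0.45, 1, 0, 155, 0, 0, 4.2, 0.45, 1, 0, 155, 0, 0, 4.2, 0.45, 1, 0, 155, 0, 0, 4.2, 0, 1, 0, 155, 0, 0, 4.2, 0, 1, 0, 155, 0, 0, 4.2, 0, 1, 0, 155, 0, 0, 4.2, 0, 1, 0, 155, 0, 0, 4.2, 0, 1, 0, 155, 0, 0, 4.2])

```text
clock: 4.03
eef_pos: [0.5622, -0.2409, 0.0231]
orientation: [-0.0, 0.989, -0.15, 0.0]
force: [-0.0, 2.0, 4.7]
gripper_width: 0.211
grip_force: 49.9
```

```bash
python3 - <<'E'
from h import *
print(pose().round(4),read_state()["joints"].round(3),read_state()["force"])
E
```

```text
[[ 9.550e-01 -2.968e-01  6.000e-04  5.622e-01]
 [-2.968e-01 -9.550e-01  2.000e-04 -2.409e-01]
 [ 5.000e-04 -4.000e-04 -1.000e+00  2.310e-02]
 [ 0.000e+00  0.000e+00  0.000e+00  1.000e+00]] [-0.004  0.923  0.655  1.739 -0.783  0.761 -0.818] [-0.03608986  1.95497139  4.66551568]
```

>>> servo_tool(steps=[0, 0, 0, -60, 0, 0, 0, 0, 0, 0, -120, 0, 0, -10, 0, -93, -257, -150, 0, 0, -110, 0, -93, -257, -150, 0, 0, -110, 0, -93, -257, -150, 0, 0, -110, 0, -93, -257, -150, 0, 0, -110, 0, -93, -257, -150, 0, 0, -110, 0, -93, -257, -150, 0, 0, -110, 0, -93, -257, -150, 0, 0, -110, 0, -93, -257, -150, 0, 0, -110, 0, -93, -257, -150, 0, 0, -110, 0, -93, -257, -150, 0, 0, -110])

```text
clock: 5.52
eef_pos: [0.549, 0.0315, 0.1722]
orientation: [-0.0, 0.689, 0.724, -0.0]
force: [0.0, -0.0, -1.1]
gripper_width: 0.215
grip_force: 49.9
```

>>> servo_tool(steps=[0, 0, 0, 0, 0, 0, -77, 0, 0, 0, 0, 0, 0, -77, 0, 0, 0, 0, 0, 0, -77, 0, 0, 0, 0, 0, 0, -77, 0, 0, 0, 0, 0, 0, -77, 0, 0, 0, 0, 0, 0, -77, 0, 0, 0, 0, 0, 0, -77, 0, 0, 0, 0, 0, 0, -77, 0, 0, 0, 0, 0, 0, -77, 0, 0, 0, 0, 0, 0, -77])

```text
clock: 6.78
eef_pos: [0.5493, 0.032, 0.1725]
orientation: [-0.0, 0.09, 0.996, -0.0]
force: [0.7, 0.3, -1.1]
gripper_width: 0.213
grip_force: 49.9
```

```bash
python3 - <<'E'
from h import *
T=pose();np.save("T2.npy",T);s=read_state();a=eyes.camera("wrist");cv2.imwrite("pics/w2.png",a)
cv2.imwrite("pics/w2b.png",cv2.resize(a,(800,600),interpolation=cv2.INTER_CUBIC));print(T.round(4),s["joints"].round(3),s["clock"],s["force"],s["gripper_width"])
E
```

```text
[[-9.837e-01  1.798e-01 -2.000e-04  5.493e-01]
 [ 1.798e-01  9.837e-01 -3.000e-04  3.200e-02]
 [ 1.000e-04 -3.000e-04 -1.000e+00  1.725e-01]
 [ 0.000e+00  0.000e+00  0.000e+00  1.000e+00]] [-0.05   0.536 -0.073  1.796  0.052  0.812  1.242] 6.775 [ 0.65229592  0.32257099 -1.07261945] 0.21255423480377025
```

View pics/w2b.png

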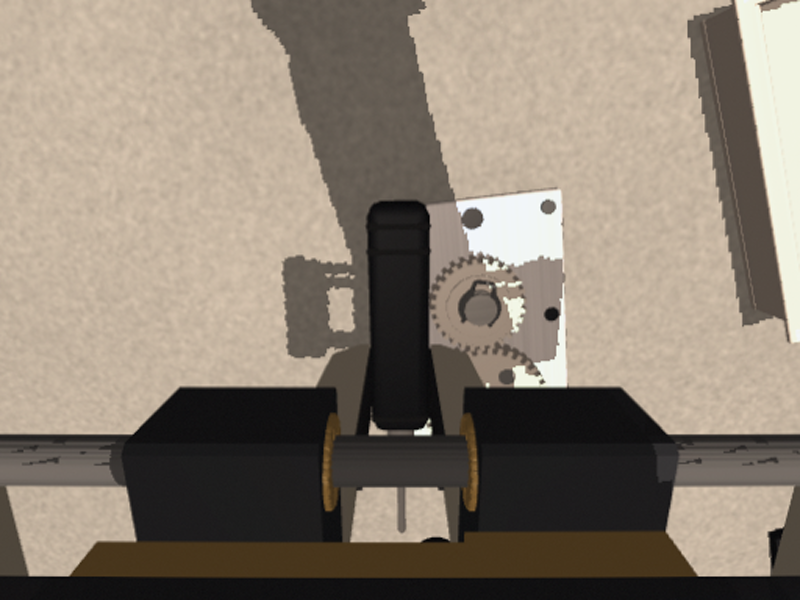

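The clip and shaft are in view: shaft end at about (479,310), bow at about (484,284). The pick's tip shows at (402,530). I'll enlarge both.

```bash
python3 - <<'E'
from h import *
a=cv2.imread("pics/w2.png")
c1=cv2.resize(a[155:225,270:345],(600,560),interpolation=cv2.INTER_CUBIC)
c2=cv2.resize(a[310:346,245:270],(200,288),interpolation=cv2.INTER_CUBIC)
o=np.zeros((560,800,3),np.uint8);o[:,:600]=c1;o[:288,600:]=c2;cv2.imwrite("pics/c2.png",o)
E
```

```text
(no output)
```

View pics/c2.png

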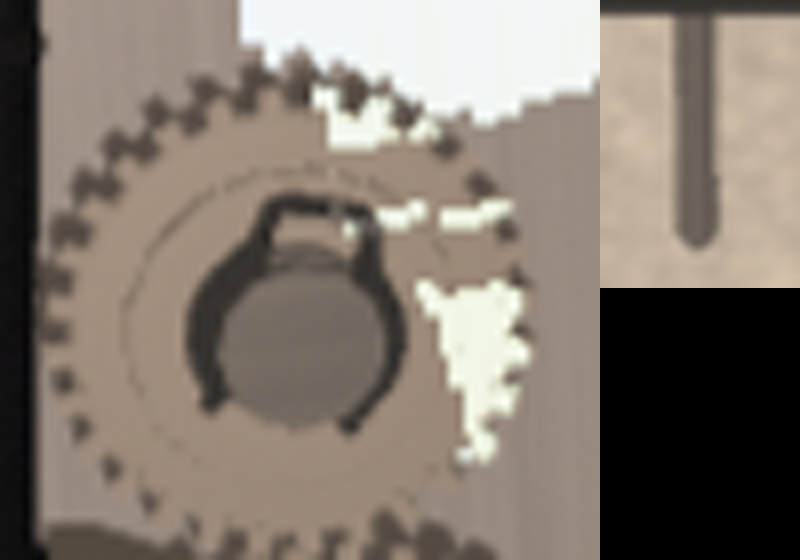

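```bash
python3 - <<'E'
from h import *
T=np.load("T2.npy")
S=px2w("wrist",[307.75,198.5],.0465,T)[0];B=px2w("wrist",[310.4,180.4],.0412,T)[0]
d=B-S;print("shaft",S.round(4),"bow",B.round(4),np.linalg.norm(d[:2]),np.degrees(np.arctan2(d[1],d[0])))
# rays in tool frame: bend at pick z~10.5 -> tool z = 23.1-10.5
zt=T[2,3]-(23.1-10.5)/1000
P=px2w("wrist",[257.1,341],zt,T)[0];print("bend tool",totool(P,T).round(1))
P=px2w("wrist",[245+95/8,312],zt,T)[0];print("shank tool",totool(P,T).round(1))
print("S tool",totool(S,T).round(1),"B tool",totool(B,T).round(1))
# teeth outline check: rim centre z .038
print(px2w("wrist",[270+285/8,155+315/8],.038,T)[0].round(4))
E
```

```text
shaft [0.5686 0.0768 0.0465] bow [0.5533 0.0823 0.0412] 0.016216909719236457 160.26904783861406
bend tool [-69.1   0.   12.6]
shank tool [-47.9  -0.1  12.6]
S tool [-10.9  47.6 126. ] B tool [  5.1  50.2 131.3]
[0.567  0.0764 0.038 ]
```

>>> servo_tool(steps=[0, 35, 30, 0, 0, 0, 9.3, 0, 70, 60.9, 0, 0, 0, 9.3, 0, 70, 60.9, 50, 0, 0, 9.3, 0, 70, 60.9, 96, 0, 0, 9.3, 0, 70, 60.9, 96, 0, 0, 9.3, 0, 70, 60.9, 96, 0, 0, 9.3, 0, 70, 60.9, 96, 0, 0, 9.3])

```text
clock: 7.7
eef_pos: [0.4929, 0.1046, 0.0785]
orientation: [0.002, 0.17, 0.985, 0.001]
force: [-0.4, 0.4, -0.7]
gripper_width: 0.21
grip_force: 49.9
```

```bash
python3 - <<'E'
from h import *
T=pose();np.save("T3.npy",T);s=read_state();a=eyes.camera("wrist");cv2.imwrite("pics/w3.png",a)
cv2.imwrite("pics/w3b.png",cv2.resize(a[290:370,200:310],(800,582),interpolation=cv2.INTER_CUBIC));print(T.round(4),s["joints"].round(3),s["clock"],s["force"])
S=np.array([.5686,.0768,.0465]);u=np.array([np.cos(np.radians(160.3)),np.sin(np.radians(160.3)),0])
P=[S,S+.0159*u-[0,0,.0053],S+.0123*u-[0,0,.0065]]
print([totool(p,T).round(1) for p in P],w2px("wrist",P,T))
for k in range(5):
    s=read_state();print(s["force"])
E
```

```text
[[-9.421e-01  3.354e-01  4.000e-03  4.929e-01]
 [ 3.354e-01  9.421e-01  9.000e-04  1.046e-01]
 [-3.500e-03  2.200e-03 -1.000e+00  7.850e-02]
 [ 0.000e+00  0.000e+00  0.000e+00  1.000e+00]] [-0.236  0.622 -0.025  2.009  0.03   0.507  0.946] 7.7 [-0.39343069  0.41549191 -0.68708872]
[array([-80.5,  -0.9,  32.3]), array([-64.6,  -0.9,  37.5]), array([-68.2,  -0.9,  38.8])] [[255.71159122 333.59042047]
 [255.70342756 309.16406355]
 [255.69712672 312.44159475]]
[-0.82761537  0.71210829 -1.08063045]
[-0.82761537  0.71210829 -1.08063045]
[-0.82761537  0.71210829 -1.08063045]
[-0.82761537  0.71210829 -1.08063045]
[-0.82761537  0.71210829 -1.08063045]
```

View pics/w3b.png

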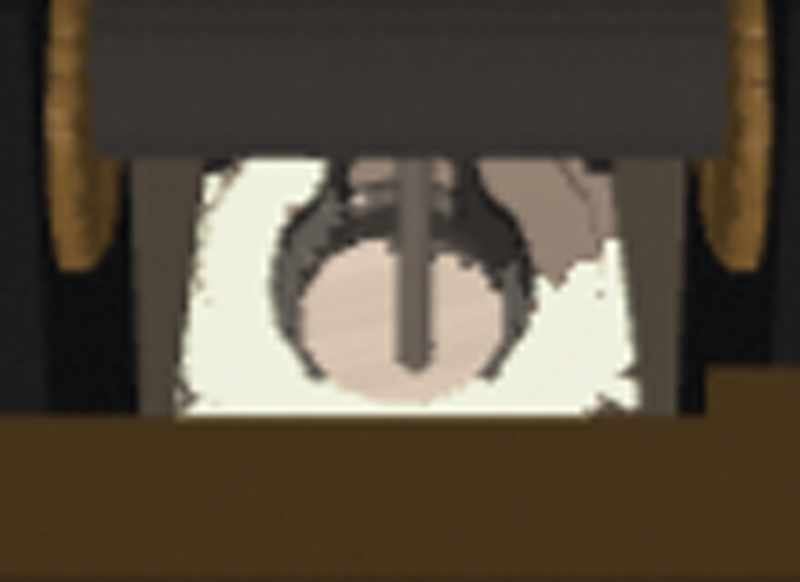

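The tip is well centred over the clip: shank tip at (413,372), shaft centre at (405,318). I'll let it settle and lower it a little.

>>> servo_tool(steps=[0, 0, -0.9, 4, 0, 0, 0, 0, 0, -0.9, 6, 0, 0, 0, 0, 0, -0.9, 6, 0, 0, 0, 0, 0, -0.9, 6, 0, 0, 0, 0, 0, -0.9, 6, 0, 0, 0])

```text
clock: 8.38
eef_pos: [0.4911, 0.1036, 0.0706]
orientation: [-0.0, 0.17, 0.985, -0.0]
force: [-0.0, 0.0, -0.8]
gripper_width: 0.211
grip_force: 49.9
```

```bash
cat > st.py <<'E'
from h import *
T=pose();s=read_state()
S=np.array([.5686,.0768,.0465]);u=np.array([np.cos(np.radians(160.3)),np.sin(np.radians(160.3)),0])
print(s["clock"],s["eef_pos"].round(4),s["force"].round(2),s["wrist_torque"].round(3))
pt=T[:3,3]+T[:3,:3]@np.array([-.0696,0,.0221]);print("point",pt.round(4),"radial",((pt-S)@u*1000).round(2),"lat",(np.cross(u,pt-S)[2]*1000).round(2),"tilt",T[2,:2].round(4),"fu",(s["force"]@u).round(2))
E
python3 st.py
```

```text
8.375 [0.4911 0.1036 0.0706] [-0.04  0.01 -0.82] [-0.017  0.031  0.035]
point [0.5567 0.0803 0.0485] radial 12.4 lat 0.75 tilt [ 0.     -0.0001] fu 0.05
```

>>> servo_tool(steps=[0, 0, 0, 4, 0, 0, 0, 0, 0, 0, 7, 0, 0, 0, 0, 0, 0, 8, 0, 0, 0, 0, 0, 0, 8, 0, 0, 0, 0, 0, 0, 8, 0, 0, 0, 0, 0, 0, 8, 0, 0, 0])

```text
clock: 9.12
eef_pos: [0.4911, 0.1036, 0.0628]
orientation: [0.0, 0.17, 0.985, 0.0]
force: [0.6, -0.5, -1.0]
gripper_width: 0.208
grip_force: 49.9
```

```bash
python3 st.py
```

```text
9.125 [0.4911 0.1036 0.0628] [ 0.58 -0.54 -0.98] [-0.04   0.043 -0.009]
point [0.5567 0.0802 0.0407] radial 12.34 lat 0.76 tilt [-0.0002  0.0001] fu -0.73
```

The point is below the clip's top with no contact, so it is inside the bow. I'll press down gently.

>>> servo_tool(steps=[0, 0, 0, 0.5, 0, 0, 0, 0, 0, 0, 1, 0, 0, 0, 0, 0, 0, 1, 0, 0, 0, 0, 0, 0, 1, 0, 0, 0])

```text
clock: 9.62
eef_pos: [0.4911, 0.1036, 0.0617]
orientation: [0.0, 0.17, 0.985, 0.0]
force: [-0.2, 0.4, -0.2]
gripper_width: 0.211
grip_force: 49.9
```

```bash
python3 st.py
```

```text
9.625 [0.4911 0.1036 0.0617] [-0.23  0.42 -0.22] [ 0.048 -0.046 -0.004]
point [0.5567 0.0802 0.0396] radial 12.36 lat 0.77 tilt [-0.0001  0.    ] fu 0.35
```

>>> servo_tool(steps=[0, 0, 0, 0.3, 0, 0, 0, 0, 0, 0, 0.6, 0, 0, 0, 0, 0, 0, 0.6, 0, 0, 0])

```text
clock: 10.0
eef_pos: [0.4911, 0.1036, 0.0611]
orientation: [0.0, 0.17, 0.985, 0.0]
force: [-0.7, 0.1, 1.6]
gripper_width: 0.211
grip_force: 49.9
```

>>> servo_tool(steps=[0, 0, 0, 0, 0, 0, 0])

```text
clock: 10.12
eef_pos: [0.4912, 0.1036, 0.0612]
orientation: [0.0, 0.17, 0.985, 0.0]
force: [-0.3, -0.2, 1.2]
gripper_width: 0.207
grip_force: 49.9
```

```bash
python3 st.py
```

```text
10.125 [0.4912 0.1036 0.0612] [-0.25 -0.18  1.21] [-0.011 -0.018 -0.042]
point [0.5568 0.0803 0.0391] radial 12.33 lat 0.73 tilt [-0.0002  0.0001] fu 0.18
```

>>> servo_tool(steps=[0, 0, 0, 0.3, 0, 0, 0, 0, 0, 0, 0.6, 0, 0, 0, 0, 0, 0, 0.6, 0, 0, 0])

```text
clock: 10.5
eef_pos: [0.4911, 0.1036, 0.0606]
orientation: [0.0, 0.17, 0.985, 0.0]
force: [-1.5, 0.0, 3.6]
gripper_width: 0.204
grip_force: 49.9
```

>>> servo_tool(steps=[0, 0.5, 0, 0, 0, 0, 0])

```text
clock: 10.62
eef_pos: [0.4911, 0.1037, 0.0606]
orientation: [0.001, 0.17, 0.985, 0.0]
force: [-0.2, 0.1, 2.6]
gripper_width: 0.21
grip_force: 49.9
```

```bash
python3 st.py
```

```text
10.625 [0.4911 0.1037 0.0606] [-0.16  0.07  2.61] [-0.152 -0.185 -0.045]
point [0.5567 0.0804 0.0386] radial 12.44 lat 0.67 tilt [-0.001   0.0004] fu 0.17
```

>>> servo_tool(steps=[0, 0.8, 0, 0, 0, 0, 0, 0, 1.6, 0, 0, 0, 0, 0, 0, 2.4, 0, 0, 0, 0, 0])

```text
clock: 11.0
eef_pos: [0.4898, 0.1042, 0.0607]
orientation: [0.002, 0.17, 0.985, 0.0]
force: [2.9, -0.2, 1.9]
gripper_width: 0.211
grip_force: 49.9
```

```bash
python3 st.py
```

```text
11.0 [0.4898 0.1042 0.0607] [ 2.9  -0.25  1.9 ] [-0.443 -0.93  -0.06 ]
point [0.5554 0.0809 0.0388] radial 13.76 lat 0.58 tilt [-0.0029  0.0011] fu -2.81
```

>>> servo_tool(steps=[0, 0.8, 0, 0.2, 0, 0, 0, 0, 1.6, 0, 0.3, 0, 0, 0, 0, 2.4, 0, 0.3, 0, 0, 0])

```text
clock: 11.38
eef_pos: [0.4889, 0.1048, 0.0606]
orientation: [0.003, 0.17, 0.985, 0.001]
force: [5.9, -2.6, 0.6]
gripper_width: 0.211
grip_force: 49.9
```

```bash
python3 st.py
```

```text
11.375 [0.4889 0.1048 0.0606] [ 5.89 -2.58  0.61] [-0.689 -1.592  0.006]
point [0.5546 0.0815 0.0389] radial 14.79 lat 0.35 tilt [-0.0055  0.0021] fu -6.42
```

>>> servo_tool(steps=[0, 0.6, 0, 0.3, 0, 0, 0, 0, 1.2, 0, 0.4, 0, 0, 0, 0, 1.8, 0, 0.5, 0, 0, 0])

```text
clock: 11.75
eef_pos: [0.4885, 0.1052, 0.0604]
orientation: [0.004, 0.171, 0.985, 0.001]
force: [7.4, -3.1, 1.2]
gripper_width: 0.209
grip_force: 49.9
```

```bash
python3 st.py
```

```text
11.75 [0.4885 0.1052 0.0604] [ 7.44 -3.06  1.23] [-0.795 -1.93  -0.044]
point [0.5542 0.0817 0.0389] radial 15.18 lat 0.18 tilt [-0.008  0.003] fu -8.03
```

>>> servo_tool(steps=[0, 0.9, 0, 0.1, 0, 0, 0, 0, 1.8, 0, 0.2, 0, 0, 0, 0, 2.7, 0, 0.3, 0, 0, 0])

```text
clock: 12.12
eef_pos: [0.4877, 0.1057, 0.0604]
orientation: [0.006, 0.171, 0.985, 0.001]
force: [9.9, -4.2, -0.6]
gripper_width: 0.213
grip_force: 49.9
```

```bash
python3 st.py
```

```text
12.125 [0.4877 0.1057 0.0604] [ 9.86 -4.21 -0.62] [-0.932 -2.318 -0.092]
point [0.5535 0.0823 0.0391] radial 16.03 lat -0.06 tilt [-0.0115  0.0044] fu -10.7
```

>>> servo_tool(steps=[0, 0, 0, 0.4, 0, 0, 0, 0, 0.3, 0, 0.7, 0, 0, 0])

```text
clock: 12.38
eef_pos: [0.4876, 0.1059, 0.0599]
orientation: [0.006, 0.171, 0.985, 0.001]
force: [9.2, -4.0, 2.5]
gripper_width: 0.212
grip_force: 49.9
```

```bash
python3 st.py
```

```text
12.375 [0.4876 0.1059 0.0599] [ 9.18 -4.02  2.47] [-1.056 -2.355 -0.1  ]
point [0.5534 0.0824 0.0386] radial 16.21 lat -0.14 tilt [-0.0117  0.0045] fu -10.0
```

>>> servo_tool(steps=[0, 0.8, 0, 0, 0, 0, 0, 0, 1.6, 0, 0.1, 0, 0, 0, 0, 2.4, 0, 0.2, 0, 0, 0])

```text
clock: 12.75
eef_pos: [0.485, 0.1066, 0.0596]
orientation: [0.006, 0.171, 0.985, 0.001]
force: [8.2, -2.2, 0.7]
gripper_width: 0.212
grip_force: 49.9
```

```bash
python3 st.py
```

```text
12.75 [0.485  0.1066 0.0596] [ 8.17 -2.15  0.73] [-0.823 -1.99  -0.007]
point [0.5508 0.0831 0.0383] radial 18.88 lat 0.03 tilt [-0.0109  0.0042] fu -8.42
```

>>> servo_tool(steps=[0, 1.5, 0, -0.2, 0, 0, 0, 0, 3, 0, -0.6, 0, 0, 0])

```text
clock: 13.0
eef_pos: [0.4744, 0.1089, 0.0585]
orientation: [-0.002, 0.17, 0.985, -0.001]
force: [0.2, 0.8, -1.3]
gripper_width: 0.208
grip_force: 49.9
```

```bash
python3 st.py
```

```text
13.0 [0.4744 0.1089 0.0585] [ 0.17  0.8  -1.25] [ 0.     0.009 -0.032]
point [0.5399 0.0856 0.0362] radial 30.03 lat 1.37 tilt [ 0.0043 -0.0019] fu 0.11
```

>>> servo_tool(steps=[0, 4, 0, 0, 0, 0, 0, 0, 9, 0, 0, 0, 0, 0, 0, 14, 0, 0, 0, 0, 0, 0, 19, 0, 0, 0, 0, 0, 0, 19, 0, 0, 0, 0, 0])

```text
clock: 13.62
eef_pos: [0.4579, 0.1153, 0.059]
orientation: [-0.0, 0.17, 0.986, -0.0]
force: [0.2, -0.3, -0.1]
gripper_width: 0.211
grip_force: 49.9
```

```bash
python3 st.py; python3 - <<'E'
from h import *
T=pose();np.save("T4.npy",T);a=eyes.camera("wrist");cv2.imwrite("pics/w4.png",a)
t=eyes.camera("top");cv2.imwrite("pics/t4.png",t)
c1=cv2.resize(a[200:350,180:330],(450,450),interpolation=cv2.INTER_CUBIC)
c2=cv2.resize(t[175:235,165:215],(350,420),interpolation=cv2.INTER_CUBIC)
o=np.zeros((450,800,3),np.uint8);o[:,:450]=c1;o[:420,450:]=c2;cv2.imwrite("pics/c4.png",o)
E
```

```text
13.625 [0.4579 0.1153 0.059 ] [ 0.2  -0.3  -0.05] [ 0.014 -0.023  0.028]
point [0.5235 0.0921 0.0369] radial 47.59 lat 0.83 tilt [ 0.0007 -0.0004] fu -0.29
```

View pics/c4.png

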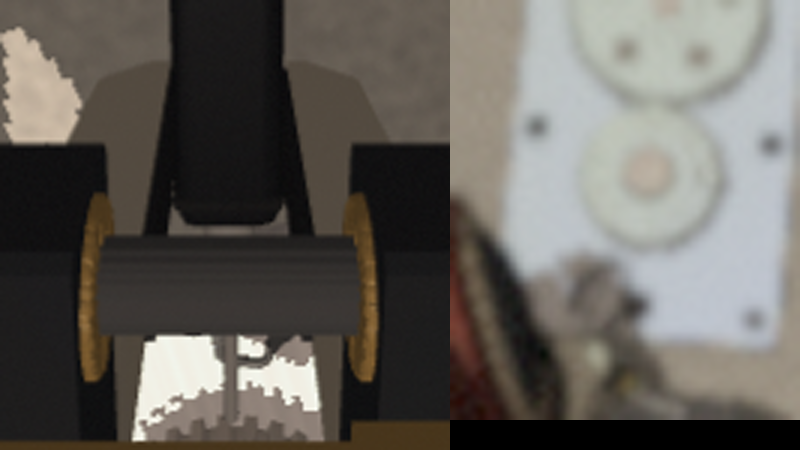

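The clip has come off onto the plate: the dark loop at (265,355) in the left crop. The gear is still seated and its shaft is bare at (648,172) in the right crop. Now I'll lay the pick on the free bench to the right of the plate.

>>> servo_tool(steps=[0, 0, 0, -30, 0, 0, 0, 0, 0, 0, -60, 0, 0, 0, 0, -30, -50, -60, 0, 0, 0, 0, -60, -100, -60, 0, 0, 0, 0, -90, -150, -60, 0, 0, 0, 0, -112, -188, -40, 0, 0, 0, 0, -112, -188, 0, 0, 0, 0, 0, -112, -188, 28, 0, 0, 0, 0, -112, -188, 28, 0, 0, 0, 0, -112, -188, 28, 0, 0, 0, 0, -112, -188, 28, 0, 0, 0])

```text
clock: 15.1
eef_pos: [0.5021, -0.0996, 0.0324]
orientation: [0.001, 0.17, 0.985, -0.0]
force: [-0.3, -0.2, -0.6]
gripper_width: 0.214
grip_force: 49.9
```

```bash
python3 st.py
```

```text
15.1 [ 0.5021 -0.0996  0.0324] [-0.27 -0.21 -0.61] [-0.022 -0.046 -0.029]
point [ 0.5678 -0.1229  0.0104] radial -66.54 lat 188.26 tilt [-0.0027  0.0004] fu 0.18
```

>>> servo_tool(steps=[0, 0, 0, 4, 0, 0, 0, 0, 0, 0, 7, 0, 0, 0, 0, 0, 0, 7.5, 0, 0, 0, 0, 0, 0, 7.5, 0, 0, 0])

```text
clock: 15.6
eef_pos: [0.5011, -0.0995, 0.0235]
orientation: [-0.0, 0.17, 0.985, -0.0]
force: [-0.4, -0.1, -0.3]
gripper_width: 0.211
grip_force: 49.9
```

```bash
python3 st.py
```

```text
15.6 [ 0.5011 -0.0995  0.0235] [-0.41 -0.07 -0.29] [-0.039  0.017  0.057]
point [ 0.5667 -0.1229  0.0014] radial -65.5 lat 188.62 tilt [ 0.0001 -0.0001] fu 0.37
```

>>> servo_tool(newtons=25, steps=[0.45, 0, 0, 0, 0, 0, 0, 0.45, 0, 0, 0, 0, 0, 0, 0.45, 0, 0, 0, 0, 0, 0, 0.45, 0, 0, -40, 0, 0, 0, 0.85, 0, 0, -90, 0, 0, 0, 0.85, -5, 60, -130, 0, 0, -8, 0.85, -5, 120, -130, 0, 0, -16, 0.85, -5, 170, -130, 0, 0, -16, 0.85, -5, 188, -130, 0, 0, -16, 0.85, -5, 188, -130, 0, 0, -16, 0.85, -5, 188, -130, 0, 0, -16])

```text
clock: 16.98
eef_pos: [0.5682, 0.0728, 0.1531]
orientation: [-0.001, 0.033, 0.999, -0.001]
force: [-0.5, -1.1, 0.0]
gripper_width: 0.85
grip_force: 0.0
```

```bash
python3 st.py; python3 - <<'E'
from h import *
T=pose();np.save("T5.npy",T);a=eyes.camera("wrist");cv2.imwrite("pics/w5.png",a);print(T.round(3))
cv2.imwrite("pics/w5b.png",cv2.resize(a,(800,600),interpolation=cv2.INTER_CUBIC))
E
```

```text
16.975 [0.5682 0.0728 0.1531] [-0.52 -1.14  0.04] [0.036 0.024 0.018]
point [0.6376 0.0682 0.131 ] radial -67.86 lat -15.17 tilt [ 0.0014 -0.0026] fu 0.1
[[-0.998  0.066 -0.002  0.568]
 [ 0.066  0.998 -0.002  0.073]
 [ 0.001 -0.003 -1.     0.153]
 [ 0.     0.     0.     1.   ]]
```

View pics/w5b.png

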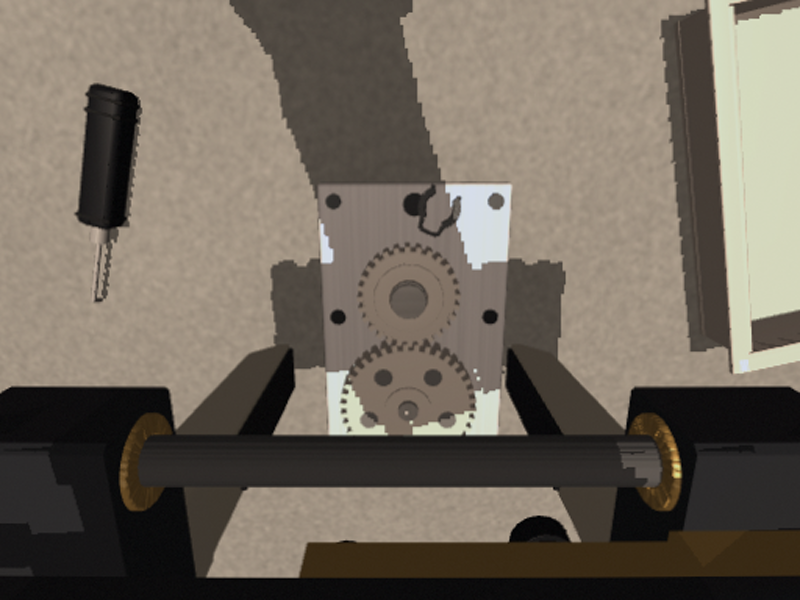

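The pick lies flat at left (105,190), the clip lies on the plate at (440,210), and the gear is seated with its shaft end at (409,298). The jaws are aligned with the plate.

```bash
python3 - <<'E'
from h import *
T=np.load("T5.npy")
print(totool(px2w("wrist",np.array([[408.5,298]])*.64,.0465,T)[0],T),totool(px2w("wrist",np.array([[410,293]])*.64,.038,T)[0],T))
print(totool([.5686,.0768,.0465],T), pose().round(4)[:3,3])
# tray corners top rims at z .045 : inner wall line near
print(px2w("wrist",np.array([[720,100],[748,355]])*.64,.045,T).round(3))
E
```

```text
[  2.15599459   4.21171089 106.63985804] [  2.70615613   5.21262406 115.13806359]
[ -0.29999877   4.26006724 106.63631957] [0.5683 0.0727 0.1532]
[[0.475 0.238 0.045]
 [0.613 0.269 0.045]]
```

>>> servo_tool(newtons=25, steps=[0.85, 1, 4.2, 30, 0, 0, 0, 0.85, 1, 4.2, 70, 0, 0, 0, 0.85, 1, 4.2, 100, 0, 0, 0, 0.85, 1, 4.2, 118, 0, 0, 0, 0.85, 1, 4.2, 118, 0, 0, 0, 0.85, 1, 4.2, 118, 0, 0, 0, 0.85, 1, 4.2, 118, 0, 0, 0])

```text
clock: 17.9
eef_pos: [0.569, 0.0802, 0.0368]
orientation: [0.001, 0.031, 1.0, 0.0]
force: [0.3, 0.1, -0.1]
gripper_width: 0.85
grip_force: 0.0
```

```bash
python3 st.py; python3 -c "
from h import *
print(totool([.5684,.0768,.0465],pose()))"
```

```text
17.9 [0.569  0.0802 0.0368] [ 0.29  0.08 -0.09] [ 0.029 -0.053  0.014]
point [0.6385 0.0759 0.0149] radial -66.11 lat -22.71 tilt [-0.0024  0.0005] fu -0.25
[ 0.33946799 -3.451871   -9.66721923]
```

>>> servo_tool(steps=[0.85, 0, -3.4, 1, 0, 0, 0, 0.85, 0, -3.4, 1, 0, 0, 0, 0.85, 0, -3.4, 1, 0, 0, 0, 0.55, 0, -3.4, 1, 0, 0, 0, 0.55, 0, -3.4, 1, 0, 0, 0, 0.55, 0, -3.4, 1, 0, 0, 0, 0.55, 0, -3.4, 1, 0, 0, 0, 0.55, 0, -3.4, 1, 0, 0, 0])

```text
clock: 18.9
eef_pos: [0.5678, 0.0769, 0.0345]
orientation: [-0.0, 0.031, 1.0, 0.0]
force: [-0.4, 0.6, 0.1]
gripper_width: 0.621
grip_force: 25.0
```

```bash
python3 st.py
```

```text
18.9 [0.5678 0.0769 0.0345] [-0.35  0.63  0.12] [ 0.07   0.025 -0.036]
point [0.6373 0.0726 0.0124] radial -66.12 lat -19.16 tilt [0.0001 0.0001] fu 0.55
```

>>> servo_tool(newtons=25, steps=[0.4, 0, 0, -3, 0, 0, 0, 0.4, 0, 0, -8, 0, 0, 0, 0.4, 0, 0, -14, 0, 0, 0, 0.4, 0, 0, -20, 0, 0, 0, 0.4, 0, 0, -28, 0, 0, 0])

```text
clock: 19.52
eef_pos: [0.5678, 0.0768, 0.0631]
orientation: [-0.0, 0.031, 1.0, -0.0]
force: [-0.3, 0.3, -0.7]
gripper_width: 0.626
grip_force: 25.0
```

```bash
python3 st.py
```

```text
19.525 [0.5678 0.0768 0.0631] [-0.28  0.29 -0.71] [ 0.048 -0.069  0.016]
point [0.6373 0.0724 0.041 ] radial -66.13 lat -19.03 tilt [ 0.0001 -0.0001] fu 0.37
```

>>> servo_tool(steps=[0.4, 0, 0, -30, 0, 0, 0, 0.4, 0, 0, -65, 0, 0, 0, 0.4, 15, 50, -65, 0, 0, 0, 0.4, 30, 100, -65, 0, 0, 0, 0.4, 45, 150, -65, 0, 0, 0, 0.4, 60, 200, -65, 0, 0, 0, 0.4, 75, 250, -65, 0, 0, 0, 0.4, 83, 283, -65, 0, 0, 0, 0.4, 83, 283, -30, 0, 0, 0, 0.4, 83, 283, 5, 0, 0, 0, 0.4, 83, 283, 28, 0, 0, 0, 0.4, 83, 283, 28, 0, 0, 0, 0.4, 83, 283, 28, 0, 0, 0])

```text
clock: 21.15
eef_pos: [0.5033, 0.3649, 0.0357]
orientation: [0.001, 0.031, 1.0, 0.001]
force: [1.0, 0.5, -1.3]
gripper_width: 0.624
grip_force: 25.0
```

```bash
python3 st.py
```

```text
21.15 [0.5033 0.3649 0.0357] [ 1.04  0.45 -1.35] [ 0.048 -0.028 -0.029]
point [0.5728 0.3606 0.0137] radial 91.71 lat -268.62 tilt [-0.0014  0.0013] fu -0.82
```

>>> servo_tool(steps=[0.4, 0, 0, 5, 0, 0, 0, 0.4, 0, 0, 9, 0, 0, 0, 0.4, 0, 0, 10.5, 0, 0, 0, 0.4, 0, 0, 10.5, 0, 0, 0, 0.4, 0, 0, 10.5, 0, 0, 0])

```text
clock: 21.78
eef_pos: [0.5027, 0.3645, 0.0241]
orientation: [0.0, 0.031, 1.0, 0.0]
force: [0.3, -0.4, -0.3]
gripper_width: 0.625
grip_force: 25.0
```

```bash
python3 st.py
```

```text
21.775 [0.5027 0.3645 0.0241] [ 0.27 -0.42 -0.27] [ 0.024 -0.026 -0.02 ]
point [0.5722 0.3601 0.002 ] radial 92.12 lat -267.96 tilt [-0.0001  0.0001] fu -0.4
```

>>> servo_tool(steps=[0.8, 0, 0, 0, 0, 0, 0, 0.8, 0, 0, 0, 0, 0, 0, 0.8, 0, 0, 0, 0, 0, 0, 0.8, 0, 0, 0, 0, 0, 0, 0.8, 0, 0, -40, 0, 0, 0, 0.8, 0, 0, -90, 0, 0, 0, 0.8, 0, 0, -140, 0, 0, 0, 0.8, 0, 0, -140, 0, 0, 0, 0.8, 0, 0, -140, 0, 0, 0])

```text
clock: 22.9
eef_pos: [0.5021, 0.3639, 0.1635]
orientation: [-0.0, 0.031, 1.0, -0.0]
force: [-1.4, -0.5, -0.5]
gripper_width: 0.801
grip_force: 0.0
```

```bash
python3 - <<'E'
from h import *
T=pose();a=eyes.camera("wrist");cv2.imwrite("pics/w6b.png",cv2.resize(a,(800,600),interpolation=cv2.INTER_CUBIC))
print(T[:3,3],read_state()["clock"])
E
```

```text
[0.50212949 0.36393054 0.1634723 ] 22.95
```

View pics/w6b.png

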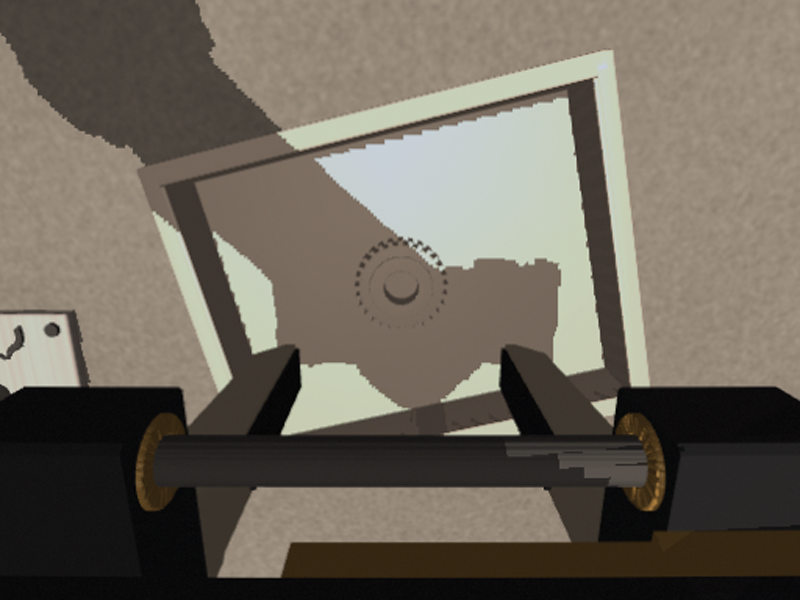

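The gear lies flat with its hub up in the middle of the tray, at (401,285). The clip is still on the plate at (12,343). I'm handing in.

```bash
python3 -c "
from bench import arm
print(arm.job_done())"
```

```text
the job is handed in; nothing more can be done
None
```

I handed the job in at about 23 s on the robot's clock; no verdict came back. The last pictures show the clip on the plate, the pick flat on the bench, and the gear flat and hub up in the middle of the tray. I released the gear about 7 mm above the tray floor, within the 15 mm limit.

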